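# Find a hole position on a clamped shaft with a pendulum angle gauge

### The arm

A 7-joint arm with a two-finger parallel gripper is mounted at the origin on a cart in front of the work surface, level with it; the furniture and walls round the work are solid. World frame = base frame: x ahead of the robot, y to its left, z up, the work surface at z = 0. Lengths are in m, angles in rad, forces in N, time in s.
With the tool pointing down it reaches from about 0.4 to 0.85 m from the base axis. Payload 4.5 kg.
Tool frame: the origin (TCP) lies midway between the tips of the shut fingers; the grasp point (between the pads) lies 19 mm behind it; y points along the fingers, z is the direction in which the jaws open and shut, and the axes are right-handed (so a half turn about y gives the same grasp; the last joint's range is limited). The gripper opens to 88 mm and grips with 3 to 60 N. Pads are 18 mm wide; open, the fingers measure 123 mm over their backs; the gripper's body (75 mm by 187 mm) begins 45 mm behind the grasp point.
Start: joints at [-1.182, 0.689, -0.195, 1.565, 0.157, 0.902, -0.215], TCP at [0.217, 0.586, 0.239] pointing down, gripper open.
Joint ranges: [-3.01, 3.01], [-0.46, 2.08], [-1.47, 1.51], [0.13, 2.56], [-1, 4.14], [0.04, 2.09], [-2.66, 2.66]. Speed limits (rad/s): [2.57, 2.57, 3.14, 3.14, 3.14, 3.14, 3.14].

### API

Orientations are given as a unit quaternion [x, y, z, w].
In Python, from plant import r, snapshot, get_calibration, job, boxes_of gives the robot as it stands. The module is installed in compiled form; this text tells all that it offers.
- The arm moves only by the shell command python3 -m handwheel 'ROWS' [OPENING] [FORCE]. ROWS is JSON, a list that holds one entry, the list of rows, each a list of 6 numbers: the shift along the tool's x, y, z as a fraction of full scale, then the turn, a rotation vector about the tool's x, y, z as a fraction of full scale. In form: [[[x, y, z, wx, wy, wz], ...]]. A call has 1 to 12 rows; each row is the pose to reach, as a shift and turn from the pose commanded when the call began, along the tool's axes at that moment, turning the shorter way round; what a row does not reach only later rows make up. Full scale, the value 1, is 100 cm for a shift and 180 degrees for a turn. A row lasts 1/12 s, in which the tool goes at most 41.7 mm and 7.16 degrees, less where a joint would pass 70% of its speed; a pose out of reach is approached as far as the arm can. A call with a number of a shift or a turn outside -1 to 1 is refused whole. A call with a gripper value outside its range is refused whole. OPENING is the opening, from -1 (shut) to 1 (fully open), set as the call begins (- or left out, the last holds). The fingers move at their own pace and stop on an object; FORCE is the grip in N (left out, the last holds). Time passes only in rows, so rows that repeat a pose let the fingers close. It gives the time, the measured TCP pose, the force and the opening at its end, in the units of the state.
- r.get_state(): the state, without advancing time (a new reading comes with each control period).
- snapshot(name): name is "scene" or "top" or "wrist"; returns the picture (420x560x3 uint8, red, green, blue); there is no depth.
- get_calibration(name): a dict with "fx", "fy", "cx", "cy" (pixels), "T" (4x4, takes a point from camera to world coordinates). Camera axes: x right, y down, z forward; pixel columns grow to the right and rows downward; lengths in m; the calibration is good to about 2 mm. A picture is of the moment at which its call begins: read the wrist's pose just before it. get_calibration takes no time and is no camera call; for the wrist camera it gives the pose at the moment of the call.
- job.finish_job(): hands the job in, once; it reports no verdict.
Trained networks look in the newest picture that a camera, given by its name, has taken for a name from the list of things; names that differ only in an ending like _2 or _b are one class to them, and where a whole thing is asked for, a point or a joint stands for the part that bears it (a point fixed in the world has none). Each returns a list of dicts, best first, with "confidence" (0 to 1); they miss things now and then, are a little off and sometimes report something else, mostly with a low value. They report only what shows in the picture. A call takes as long as a camera call.
- boxes_of(thing, camera): "bbox" ([left, top, right, bottom] in pixels, round what is visible of it).
The state is a dict: "clock": time; "q": joint angles; "qd": joint speeds; "joint_torque": joint torques, N m; "tool_pos": TCP position; "eef_rot": TCP orientation; "contact_force": force on the tool from outside, world axes, zero at the start; "moment": the same for the moment, N m; "opening": opening from 0.0 (shut) to 1.0 (fully open).
Only numpy, scipy, OpenCV 4.12 (cv2) and the standard library are available. Lean on these libraries where they do the work, as an engineer would, in place of code of your own. Each camera call takes 0.05 s, during which the arm holds its last target. There are 200 camera calls.

### The job

The spot for a sensor hole has to be marked off-centre on the bright journal of the shaft clamped on the bench. Pick up the pendulum angle gauge, keep its dial facing the robot and set its forked foot upright astride the journal between the two collars, so that both legs bear and the pointer comes to rest at zero; then rock the gauge to the left round the journal until the swinging pointer settles on the red index. Finish while still holding it there, motionless, both legs lightly pressed on the journal, and leave everything else on the bench where it is.

Things in the scene. Friction and masses are not known exactly. Their poses are not given: they have to be found in the camera images.
- gauge: Loose pendulum angle gauge, 0.27 kg, 158 mm tall, standing on its leg tips, dial to the robot. Origin: centre line, level with the leg tips; x out of the dial's back (along a straddled bar), y to the left, z up. Steel fork of two legs (100 degree upside-down V, 40 mm long in x, 75 mm over the tips in y, legs 8 mm thick), blue dial 72 mm across, 20 thick, centred 74 mm up, grey grip on top.
- gauge_grip (a point): Where to hold the gauge: centre of the grey ribbed grip, 140 mm above the gauge's origin. The grip is 28 mm wide along gauge y (best closed on along y), 24 mm along x, and reaches from 116 to 158 mm above the origin; the dial's top is at 110 mm.
- fork (a point): Point 5.6 mm below the gauge's origin on its centre line (145.6 mm below gauge_grip): it coincides with the shaft's axis when both legs sit on the 50 mm journal. The inner top of the fork is 32.6 mm above it. Nothing gives: if only one leg bears, it pushes back sideways as well as along the gauge; when both bear alike, the push is along the gauge only.
- pointer (a joint): Weighted pendulum pointer, rad: its black needle swings to point straight up. 0 = at the dial's top (gauge upright), positive = to the right on the dial as seen from the robot, i.e. gauge leaning left; at rest it equals the gauge's lean. Lightly damped: swings about 3 times a second, settles in about 1 s.
- index (a joint): Red index on the dial's rim, already set and stiff: its angle in rad from the dial's top, positive to the right as seen from the robot, 0.28 to 0.58 (16 to 33 degrees). The pointer is on the index when both values are equal. Do not turn it.
- pointer_tip (a point): Tip of the black needle, 30 mm from the dial's centre.
- index_mark (a point): Point of the red index at which the needle's tip should rest, also 30 mm from the dial's centre.
- stub: Fixed stepped steel shaft in two grey clamp blocks on a dark plate 166 x 104 x 14 mm. Origin: plate's underside centre, on the bench; x along the shaft, z up. Axis level, 72 mm up. Bright journal in the middle, 50 mm diameter, 64 mm long, between two collars 64 mm in diameter (32 to 41 mm either side of the middle); the clamp blocks (51 to 73 mm from the middle) are 108 mm high.
- journal (a point): Middle of the journal, on the shaft's axis, 72 mm above the bench. Rocking the seated gauge turns it about the line through this point along the stub's x axis; leaning to the left moves its grip toward the stub's +y.
- plug: Bystander: loose white sensor plug, 27 x 26 x 60 mm, standing to the right of the work; origin at its underside. Leave it.
- weight: Bystander: loose brass-coloured knob weight, 26 mm across, 34 mm high, standing to the left; origin at its underside. Leave it.
- rubber: Bystander: loose pale green eraser, 29 x 58 x 16 mm, lying to the right; origin at its underside. Leave it.

How it is judged:
On the way:
1. the gauge stands upright astride the journal between the collars, resting on it with both legs (fork centred on the shaft within 2 mm), its pointer at rest at zero (within about 6 degrees) (contact force between gauge and stub above 0.5 N and x of fork in the frame of stub between -0.014 and 0.014 m and y of fork in the frame of stub between -0.002 and 0.002 m and z of fork in the frame of stub between 0.07 and 0.074 m and value of joint pointer between -0.1 and 0.1 rad and velocity of joint pointer between -0.6 and 0.6 rad/s), for 0.3 s.
At the end, for the whole second after the job is handed in: Held by the gripper, leaning left: pressed on the journal with 0.5 to 30 N, fork centred on the shaft's axis within 2 mm (both legs on), within 14 mm of the journal's middle, square to it within 8 degrees; gauge and pointer at rest, the needle's tip within 1.7 mm (3 degrees) of the red index (contact force between gauge and stub between 0.5 and 30 N and x of fork in the frame of stub between -0.014 and 0.014 m and y of fork in the frame of stub between -0.002 and 0.002 m and z of fork in the frame of stub between 0.07 and 0.074 m and velocity of joint pointer between -0.3 and 0.3 rad/s and angle between the x axis of gauge and the x axis of stub, either way round below 0.14 rad and contact force between the fingers and gauge above 2 N and linear speed of gauge below 0.02 m/s and distance between pointer_tip and index_mark below 0.0017 m and y of gauge_grip in the frame of stub above 0.02 m); the arm keeps its last pose, push and grip.
It fails at once if the gauge is pressed on the shaft with more than 50 N (contact force between gauge and stub above 50 N).
It fails at once if a bystander (white sensor plug, brass weight, eraser) is moved by more than 20 mm (distance of any of plug, weight, rubber from where it was at the start of the episode above 0.02 m).
It fails at once if the red index is forced out of the range in which it was set (13 to 36 degrees) (value of joint index below 0.23 rad or value of joint index above 0.63 rad).
It also fails if it takes over 54 s, if anything falls off the work surface, if the arm or the gripper's body presses on something with over 40 N, if the wrist force passes 120 N, or if a joint passes its speed limit or range.

## Working session

There is one attempt and no reset: what is moved stays moved. The work goes in short steps, Python scripts to look and compute and a shell command to move; the robot and the scene stay as the last step left them, time stands still between calls to the robot, and variables do not carry over. Pictures are saved under pics/ and viewed, about 8 in all and at most 12, crops included, and the job is handed in when it is done.

```bash
mkdir -p pics; python3 - <<'E'
from plant import r,snapshot,get_calibration,boxes_of
import cv2,numpy as np
s=r.get_state();print(s['clock'],s['tool_pos'],s['eef_rot'],s['contact_force'],s['opening'])
ims=[]
for c in ['scene','top']:
    im=snapshot(c);cv2.imwrite(f'pics/{c}0.png',im[:,:,::-1])
    k=get_calibration(c);print(c,k['fx'],k['fy'],k['cx'],k['cy'],np.round(k['T'],4).tolist())
    for t in ['gauge','gauge_grip','stub','plug','weight','rubber','index','pointer']:
        b=boxes_of(t,c);print(t,[(np.round(x['bbox']).tolist(),round(x['confidence'],2)) for x in b[:2]])
E
```

```text
0.0 [0.21697597 0.58546249 0.2379142 ] [ 0.69665832 -0.12481665  0.12469094 -0.69537052] [0.89577657 0.23713518 1.31544811] 1.0012299869214436
scene 496.59647185410125 496.59647185410125 274.347264389619 214.4103035082742 [[0.8799, -0.3685, 0.2999, 0.1484], [-0.475, -0.673, 0.5669, -0.6452], [-0.0071, -0.6413, -0.7673, 1.033], [0.0, 0.0, 0.0, 1.0]]
gauge [([226.0, 157.0, 247.0, 210.0], 0.89)]
gauge_grip [([226.0, 159.0, 250.0, 211.0], 0.51)]
stub [([265.0, 215.0, 339.0, 287.0], 0.81)]
plug [([294.0, 291.0, 308.0, 306.0], 0.74), ([226.0, 156.0, 249.0, 212.0], 0.37)]
weight [([214.0, 161.0, 225.0, 172.0], 0.49)]
rubber [([330.0, 349.0, 356.0, 366.0], 0.94)]
index []
pointer [([292.0, 291.0, 307.0, 308.0], 0.56)]
top 430.3195734555397 430.3195734555397 280.9918843173075 205.5465535545351 [[-0.0009, -0.9978, 0.0665, 0.4618], [-0.9999, 0.002, 0.0163, 0.0178], [-0.0164, -0.0665, -0.9977, 1.1517], [0.0, 0.0, 0.0, 1.0]]
gauge [([196.0, 224.0, 228.0, 239.0], 0.95)]
gauge_grip [([197.0, 224.0, 228.0, 238.0], 0.7)]
stub [([285.0, 163.0, 338.0, 235.0], 0.56)]
plug [([349.0, 228.0, 362.0, 234.0], 0.46)]
weight []
rubber [([404.0, 213.0, 424.0, 237.0], 0.63)]
index []
pointer [([284.0, 164.0, 335.0, 237.0], 0.64)]
```

View pics/scene0.png

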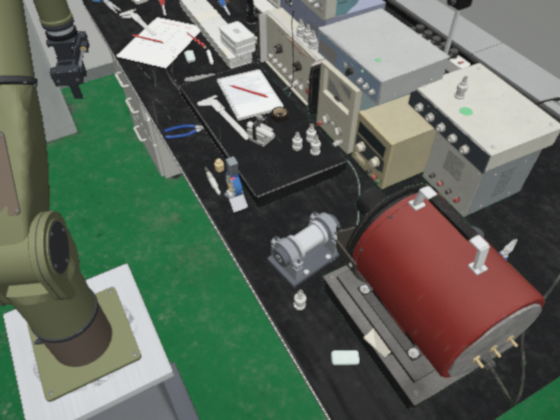

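View pics/top0.png

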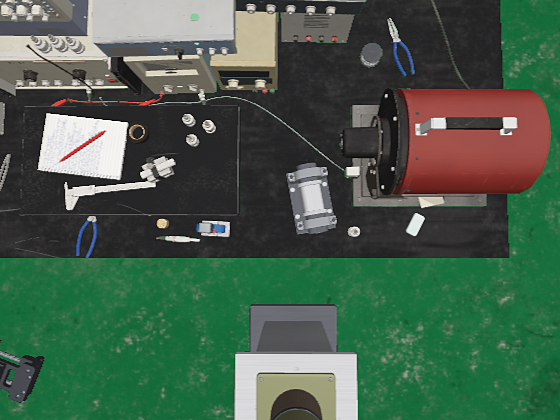

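```bash
cat > h.py <<'E'
import numpy as np,cv2
from plant import r,snapshot,get_calibration,boxes_of
from scipy.spatial.transform import Rotation as R
def ray(c,u,v,K=None):
    k=K or get_calibration(c);T=np.array(k['T'])
    d=T[:3,:3]@[(u-k['cx'])/k['fx'],(v-k['cy'])/k['fy'],1.];return T[:3,3],d
def onz(c,u,v,z,K=None):
    o,d=ray(c,u,v,K);return o+d*(z-o[2])/d[2]
def proj(c,P,K=None):
    k=K or get_calibration(c);T=np.linalg.inv(np.array(k['T']));p=np.atleast_2d(P)@T[:3,:3].T+T[:3,3]
    return np.c_[k['fx']*p[:,0]/p[:,2]+k['cx'],k['fy']*p[:,1]/p[:,2]+k['cy']]
def crop(src,u0,v0,u1,v1,f):
    return cv2.resize(src[v0:v1,u0:u1],None,fx=f,fy=f,interpolation=cv2.INTER_CUBIC)
E
python3 - <<'E'
from h import *
a=cv2.imread('pics/top0.png');b=cv2.imread('pics/scene0.png')
A=crop(a,180,150,380,250,4);B=crop(b,200,145,360,245,5)
C=crop(a,180,205,380,250,4)
cv2.imwrite('pics/c1.png',A)
cv2.imwrite('pics/c2.png',crop(b,200,145,350,295,4))
for z in (0,.1): print(z,onz('top',212,230,z),onz('top',313,200,z))
print(onz('scene',236,183,.08),onz('scene',304,252,.05))
print(get_calibration('wrist'))
E
```

```text
0 [0.47326308 0.221526   0.        ] [ 0.55330911 -0.04927974  0.        ]
0.1 [0.47226402 0.20383667 0.1       ] [ 0.54535966 -0.04345501  0.1       ]
[0.48332934 0.20289596 0.08      ] [ 0.5391921  -0.05791324  0.05      ]
{'fx': 298.2466236484613, 'fy': 298.2466236484613, 'cx': 282.5345859327133, 'cy': 207.1346944245125, 'T': array([[ 0.34595162,  0.89229982,  0.29003191,  0.14156101],
       [ 0.93825181, -0.3293386 , -0.10592271,  0.61414771],
       [ 0.00100389,  0.3087671 , -0.95113715,  0.38563778],
       [ 0.        ,  0.        ,  0.        ,  1.        ]])}
```

View pics/c1.png

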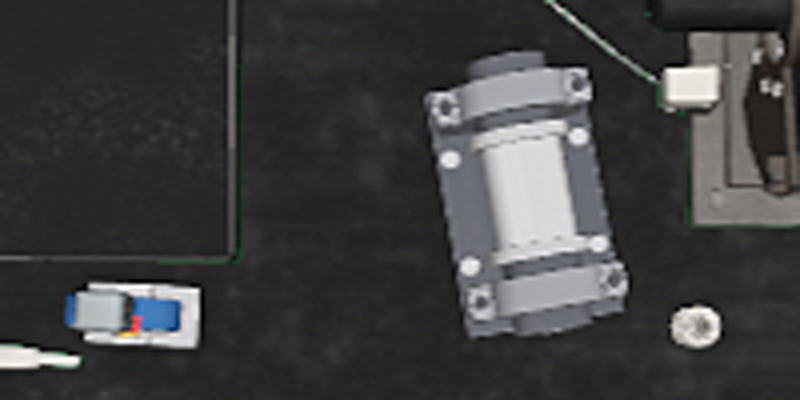

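```bash
cat >> h.py <<'E'
def rows(p,yaw,lean=0,sgn=None,ref=None):
    """target TCP p, tool y down, tool z = along +-(gauge y); lean left about gauge x; print fractions from pose ref(pos,rot)"""
    s=r.get_state();p0,R0=(s['tool_pos'],R.from_quat(s['eef_rot'])) if ref is None else ref
    B=R.from_euler('z',yaw)*R.from_euler('x',-lean)
    best=None
    for sg in ((1,-1) if sgn is None else (sgn,)):
        y=np.array([0,0,-1.]);z=np.array([0,sg,0.]);x=np.cross(y,z)
        Rt=B*R.from_matrix(np.c_[x,y,z]);w=(R0.inv()*Rt).as_rotvec()
        if best is None or np.linalg.norm(w)<np.linalg.norm(best[1]): best=(sg,w,Rt)
    d=R0.inv().apply(np.array(p)-p0)
    print('sgn',best[0],'shift',np.round(d,4),'turn',np.round(best[1]/np.pi,4),'deg',np.round(np.degrees(best[1]),1),'n',np.linalg.norm(d)/.0417,np.degrees(np.linalg.norm(best[1]))/7.16)
E
python3 - <<'E'
from h import *
s=r.get_state();print(np.round(R.from_quat(s['eef_rot']).as_matrix(),3))
P=lambda u,v,z:onz('top',180+u/4,150+v/4,z)
cl=np.array([P(*q,.10) for q in [(447,107),(577,83),(482,302),(613,278)]]);pb=np.array([P(*q,.018) for q in [(450,159),(577,135),(470,267),(598,243)]])
for c in(cl,pb):
    a=c[0]+c[1]-c[2]-c[3];b=c[0]+c[2]-c[1]-c[3];print(c.mean(0),np.degrees(np.arctan2(a[1],a[0])),np.degrees(np.arctan2(-b[0],b[1])),np.linalg.norm(a)/2,np.linalg.norm(b)/2)
print('journal',P(531,195,.08),'grip',P(103,310,.158),'fork',P(143,316,.01))
print('scene grip',onz('scene',200+0,0,.1))
g=P(103,310,.158)
rows([g[0],g[1],.25],np.radians(-2))
E
```

```text
[[ 0.938  0.     0.347]
 [-0.347  0.     0.938]
 [-0.    -1.     0.   ]]
[ 0.55020504 -0.04205763  0.1       ] 9.951397961532933 10.331247591802622 0.12169997195069565 0.0812336417196755
[ 0.55130517 -0.04276831  0.018     ] 10.397036577900467 10.572410300820342 0.07271571688877158 0.08560053534733862
journal [ 0.55008034 -0.04401484  0.08      ] grip [0.47747387 0.208132   0.158     ] fork [0.47580508 0.20979458 0.01      ]
scene grip [0.77233831 1.12554855 0.1       ]
sgn 1 shift [ 0.3754 -0.0113 -0.264 ] turn [-0.     -0.1018 -0.    ] deg [ -0.  -18.3  -0. ] n 11.009288909828323 2.5601122239319607
```

View pics/c2.png

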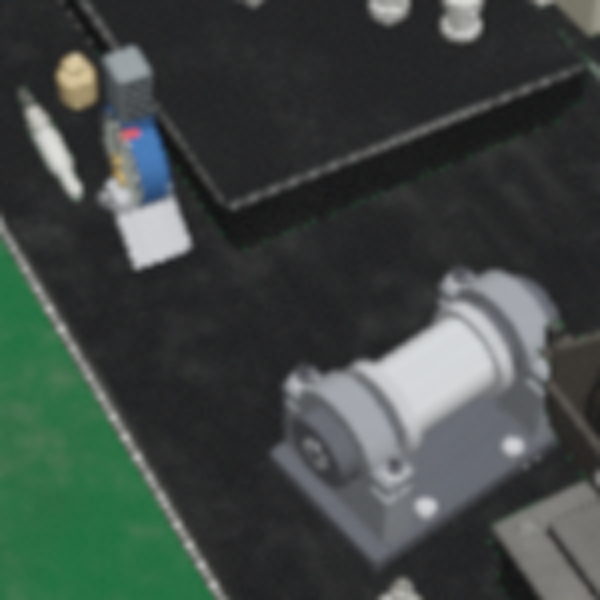

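```bash
python3 -m handwheel '[[[0.094,-0.003,-0.066,0,-0.025,0],[0.188,-0.006,-0.132,0,-0.05,0],[0.28,-0.009,-0.198,0,-0.075,0],[0.375,-0.011,-0.264,0,-0.1018,0],[0.375,-0.011,-0.264,0,-0.1018,0],[0.375,-0.011,-0.264,0,-0.1018,0],[0.375,-0.011,-0.264,0,-0.1018,0],[0.375,-0.011,-0.264,0,-0.1018,0],[0.375,-0.011,-0.264,0,-0.1018,0],[0.375,-0.011,-0.264,0,-0.1018,0],[0.375,-0.011,-0.264,0,-0.1018,0],[0.375,-0.011,-0.264,0,-0.1018,0]]]'
python3 - <<'E'
from h import *
K=get_calibration('wrist');im=snapshot('wrist');cv2.imwrite('pics/w1.png',im[:,:,::-1])
import pickle;pickle.dump(K,open('w1.pkl','wb'))
print(boxes_of('gauge','wrist')[:1],boxes_of('gauge_grip','wrist')[:1]);s=r.get_state();print(s['clock'],s['tool_pos'],s['contact_force'])
E
```

```text
clock: 1.9
tool_pos: [0.4826, 0.1982, 0.2495]
eef_rot: [0.709, -0.017, 0.019, -0.705]
contact_force: [-0.4, -1.1, 0.1]
opening: 1.002
[{'bbox': [267.3, 156.8, 327.7, 217.7], 'confidence': 0.7}] [{'bbox': [264.6, 156.4, 329.5, 216.5], 'confidence': 0.83}]
2.05 [0.47708159 0.20831843 0.24977847] [0.32741701 0.04275196 0.30077971]
```

View pics/w1.png

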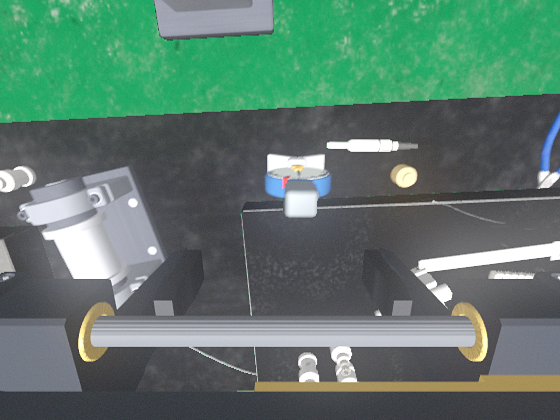

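```bash
python3 - <<'E'
from h import *
import pickle
K=pickle.load(open('w1.pkl','rb'));print(np.round(K['T'],3))
g=np.array([.4772,.2082])
def G(p,yaw=np.radians(-2),o=g):
    p=np.atleast_2d(p);return R.from_euler('z',yaw).apply(p)+[o[0],o[1],0]
b=[[sx*.012,sy*.014,z] for z in(.158,.116) for sx in(1,-1) for sy in(1,-1)]
print(np.round(proj('wrist',G(b),K)));print('tips',np.round(proj('wrist',G([[-.02,.0375,0],[-.02,-.0375,0],[.02,.0375,0]]),K)))
im=cv2.imread('pics/w1.png')
c=crop(im,250,140,350,230,7)
for q,col in((b,(0,255,0)),([[-.02,.0375,0],[-.02,-.0375,0],[-.01,.036,.074],[-.01,-.036,.074]],(0,0,255))):
    for u,v in proj('wrist',G(q),K): cv2.circle(c,(int((u-250+.5)*7),int((v-140+.5)*7)),4,col,-1)
cv2.imwrite('pics/w1c.png',c)
E
```

```text
[[ 0.048  0.949  0.312  0.402]
 [ 0.999 -0.045 -0.019  0.203]
 [-0.004  0.312 -0.95   0.396]
 [ 0.     0.     0.     1.   ]]
[[311. 217.]
 [278. 217.]
 [311. 190.]
 [277. 190.]
 [307. 202.]
 [279. 203.]
 [307. 178.]
 [278. 179.]]
tips [[319. 153.]
 [262. 153.]
 [318. 182.]]
```

View pics/w1c.png

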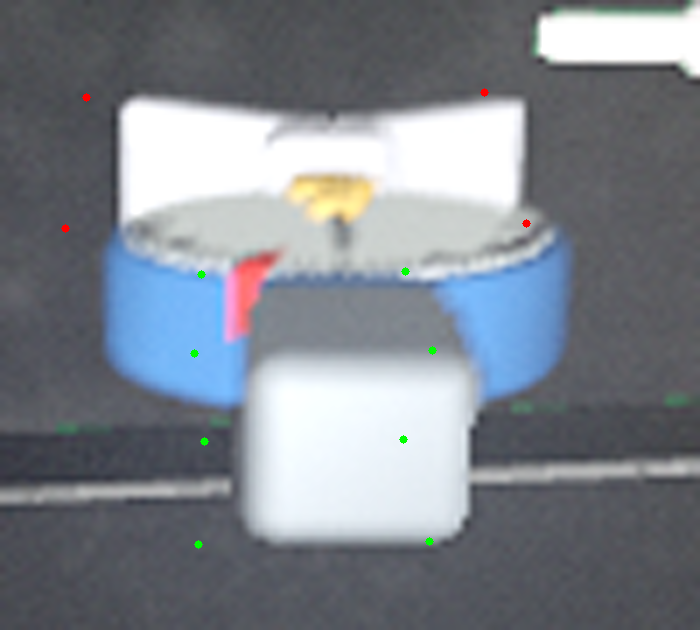

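```bash
python3 - <<'E'
from h import *
import pickle
K=get_calibration('wrist');im=snapshot('wrist')[:,:,::-1].copy();cv2.imwrite('pics/w2.png',im)
pickle.dump(K,open('w2.pkl','wb'))
# bright grip top face
hsv=cv2.cvtColor(im,cv2.COLOR_BGR2HSV)
q=proj('wrist',[[.477,.210,.158]],K)[0];print('exp',q)
u,v=q.astype(int);w=im[v-30:v+30,u-40:u+40]
m=((w.min(2)>165)).astype(np.uint8)
n,l,st,ce=cv2.connectedComponentsWithStats(m)
for i in range(1,n):
    if st[i,4]>100:
        x0,y0=st[i,0]+u-40,st[i,1]+v-30;cu,cv_=x0+st[i,2]/2-.5,y0+st[i,3]/2-.5
        pts=np.argwhere(l==i)[:,::-1].astype(np.float32)
        print(st[i],'c',cu,cv_,onz('wrist',cu,cv_,.158,K),cv2.minAreaRect(pts))
s=r.get_state();print(s['tool_pos'],np.round(R.from_quat(s['eef_rot']).as_matrix(),3).tolist())
for y in(.213,.210): rows([.477,y,.1225],np.radians(-2.5))
E
```

```text
exp [283.88612193 210.34779779]
[ 15   0  59   7 268] c 287.0 183.0 [0.45344333 0.21333844 0.158     ] ((44.0, 3.0), (6.0, 58.0), 90.0)
[ 29  18  33  26 789] c 288.0 210.5 [0.47725886 0.21346788 0.158     ] ((45.0, 30.5), (25.0, 32.0), 90.0)
[0.47641759 0.20952596 0.24982703] [[0.999, -0.0, 0.033], [-0.033, 0.001, 0.999], [-0.0, -1.0, 0.001]]
sgn 1 shift [0.0005 0.1273 0.0033] turn [-0.0004  0.0032 -0.0001] deg [-0.1  0.6 -0. ] n 3.054574237330875 0.0818091193785604
sgn 1 shift [0.0006 0.1273 0.0003] turn [-0.0004  0.0032 -0.0001] deg [-0.1  0.6 -0. ] n 3.053459086846404 0.0818091193785604
```

```bash
python3 -m handwheel '[[[0,0.03,0.004,0,0.003,0],[0,0.06,0.004,0,0.003,0],[0,0.09,0.004,0,0.003,0],[0,0.11,0.004,0,0.003,0],[0,0.12,0.004,0,0.003,0],[0,0.127,0.004,0,0.003,0],[0,0.127,0.004,0,0.003,0],[0,0.127,0.004,0,0.003,0],[0,0.127,0.004,0,0.003,0]]]' 1
python3 -m handwheel '[[[0,0,0,0,0,0],[0,0,0,0,0,0],[0,0,0,0,0,0],[0,0,0,0,0,0],[0,0,0,0,0,0],[0,0,0,0,0,0],[0,0,0,0,0,0],[0,0,0,0,0,0]]]' -1 35
python3 - <<'E'
from h import *
s=r.get_state();print(s['tool_pos'],s['contact_force'],s['moment'],s['opening'])
p=s['tool_pos'];rows([p[0],p[1],.30],np.radians(10.3))
E
```

```text
clock: 2.85
tool_pos: [0.4778, 0.2131, 0.1239]
eef_rot: [-0.706, 0.015, -0.016, 0.707]
contact_force: [0.5, -0.0, 0.4]
opening: 1.0
clock: 3.52
tool_pos: [0.4772, 0.2123, 0.1227]
eef_rot: [-0.707, 0.016, -0.016, 0.707]
contact_force: [0.5, -0.3, 0.0]
opening: 0.422
[0.47719203 0.21227374 0.12269399] [ 0.51751053 -0.27563387  0.04420363] [ 0.05846269 -0.01308746 -0.01466829] 0.4217736527897058
sgn 1 shift [-0.     -0.1773  0.    ] turn [-0.     -0.0714 -0.    ] deg [ -0.  -12.8  -0. ] n 4.251942580294717 1.7937594823149865
```

```bash
python3 -m handwheel '[[[0,0,0,0,0,0],[0,0,0,0,0,0],[0,0,0,0,0,0],[0,0,0,0,0,0]]]' -1 35
python3 -m handwheel '[[[0,-0.015,0,0,0,0],[0,-0.04,0,0,0,0],[0,-0.08,0,0,0,0],[0,-0.11,0,0,0,0],[0,-0.14,0,0,0,0],[0,-0.15,0,0,0,0]]]'
python3 - <<'E'
from h import *
s=r.get_state();print(s['tool_pos'],s['contact_force'],s['moment'],s['opening'])
# target above journal
J=np.array([.5502,-.0435])
rows([J[0],J[1],.28],np.radians(10.3))
E
```

```text
clock: 3.85
tool_pos: [0.4771, 0.2123, 0.1227]
eef_rot: [-0.707, 0.016, -0.016, 0.707]
contact_force: [0.5, -0.4, -0.6]
opening: 0.314
clock: 4.35
tool_pos: [0.4785, 0.2132, 0.2766]
eef_rot: [-0.706, 0.014, -0.018, 0.708]
contact_force: [0.5, 0.1, -2.9]
opening: 0.312
[0.47853701 0.21318255 0.27657265] [ 0.52180734  0.09779693 -2.88292933] [ 0.07472286 -0.09629362  0.02464091] 0.3115419761676727
sgn 1 shift [ 0.083  -0.0038 -0.2532] turn [-0.0008 -0.0714  0.0018] deg [ -0.2 -12.9   0.3] n 6.391382807071838 1.7959172091475937
```

```bash
python3 -m handwheel '[[[0.01,0,-0.03,0,-0.02,0],[0.025,-0.002,-0.065,0,-0.04,0],[0.035,-0.004,-0.1,0,-0.06,0],[0.04,-0.004,-0.125,0,-0.0714,0],[0.04,-0.004,-0.14,0,-0.0714,0],[0.04,-0.004,-0.14,0,-0.0714,0],[0.04,-0.004,-0.14,0,-0.0714,0],[0.04,-0.004,-0.14,0,-0.0714,0],[0.04,-0.004,-0.14,0,-0.0714,0]]]'
python3 - <<'E'
from h import *
import pickle
s=r.get_state();K=get_calibration('wrist');im=snapshot('wrist')[:,:,::-1].copy();cv2.imwrite('pics/w3.png',im)
pickle.dump((K,s),open('w3.pkl','wb'));print(s['tool_pos'],s['contact_force'],s['moment'])
print(proj('wrist',[.55,-.043,.097],K))
cv2.imwrite('pics/w3v.png',cv2.resize(im,(800,600),interpolation=cv2.INTER_CUBIC))
E
```

```text
clock: 5.1
tool_pos: [0.5106, 0.0726, 0.2767]
eef_rot: [-0.704, -0.065, 0.065, 0.705]
contact_force: [0.4, -0.6, -2.4]
opening: 0.316
[0.51064625 0.07259059 0.2767165 ] [ 0.37615156 -0.62495916 -2.37018422] [ 0.04549652 -0.00181126  0.0244393 ]
[[175.91981063 200.37089135]]
```

View pics/w3v.png

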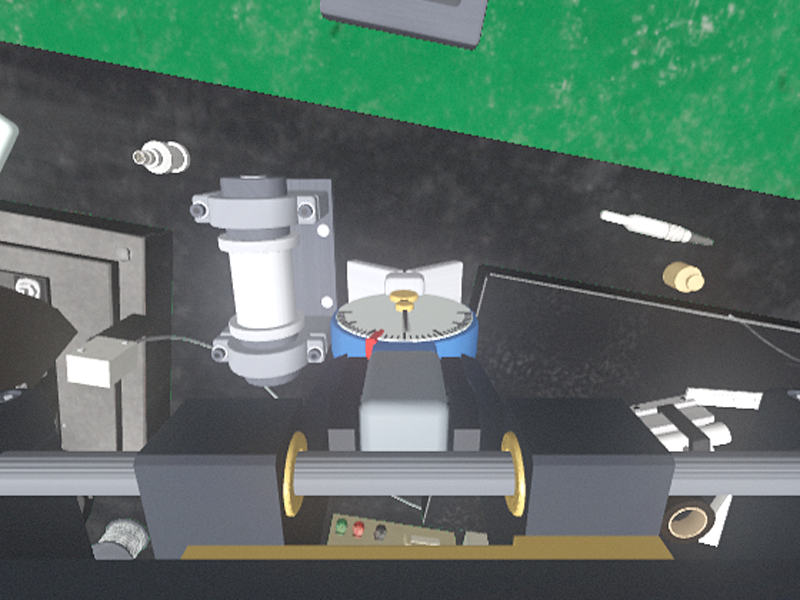

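```bash
python3 - <<'E'
from h import *
import pickle
K,s=pickle.load(open('w3.pkl','rb'));im=cv2.imread('pics/w3.png');g=cv2.cvtColor(im,cv2.COLOR_BGR2GRAY).astype(float)
L=[];Rr=[]
for v in range(181,220):
    row=g[v,145:225];d=np.diff(row)
    # threshold crossing half-way
    c=int(185-145); 
    i=c
    while row[i]>130:i-=1
    L.append((145+i+(130-row[i])/(row[i+1]-row[i]),v)); i=c
    while row[i]>175:i+=1
    Rr.append((145+i-1+(row[i-1]-175)/(row[i-1]-row[i]),v))
L=np.array(L);Rr=np.array(Rr);print(np.round(L[::6],1).tolist(),np.round(Rr[::6],1).tolist());print(g[200,155:215:2].astype(int))
def plane(P):
    k=np.polyfit(P[:,1],P[:,0],1);res=P[:,0]-np.polyval(k,P[:,1]);ok=abs(res)<1;k=np.polyfit(P[ok,1],P[ok,0],1)
    d=[ray('wrist',np.polyval(k,v),v,K)[1] for v in(183,217)];n=np.cross(*d);return n/np.linalg.norm(n)
n1,n2=plane(L),plane(Rr);o=np.array(K['T'])[:3,3]
if n1@n2<0:n2=-n2
nb=n1+n2;nb/=np.linalg.norm(nb);ax=np.cross(nb,[0,0,1]);ax/=np.linalg.norm(ax);ax*=np.sign(ax[0])
# point on axis with x=.55
y=(nb@o-nb[0]*.55-nb[2]*.072)/nb[1]
print('axis y at x=.55',y,'yaw',np.degrees(np.arctan2(ax[1],ax[0])))
half=np.arccos(min(1,n1@n2))/2;P=np.array([.55,y,.072]);D=np.cross(P-o,ax);dist=np.linalg.norm(D);print('radius check',dist*np.sin(half))
# collar ridges: ends
Tp=s['tool_pos'];Rt=R.from_quat(s['eef_rot'])
# dial coords of features: gauge axes: x=tool x, y=tool z, z=-tool y
gx,gy,gz=Rt.as_matrix()[:,0],Rt.as_matrix()[:,2],-Rt.as_matrix()[:,1];O=Tp-gz*.1227
for nm,u,v in[('ctr/gold',404,300),('needle',405,331),('idxtip',382,331),('rimL',333,322),('rimR',475,322)]:
  for dx in(-.010,-.012):
    o2,d=ray('wrist',u*.7-.15,v*.7-.15,K);t=((O+gx*dx-o2)@gx)/(d@gx);q=o2+t*d-O
    print(nm,dx,'y',round(q@gy*1e3,1),'z',round(q@gz*1e3,1),'ang',round(np.degrees(np.arctan2(-(q@gy),q@gz-.074)),1))
E
```

```text
[[159.9, 181.0], [160.4, 187.0], [161.2, 193.0], [162.2, 199.0], [162.5, 205.0], [163.3, 211.0], [164.2, 217.0]] [[202.1, 181.0], [202.5, 187.0], [203.2, 193.0], [203.6, 199.0], [204.2, 205.0], [204.6, 211.0], [205.0, 217.0]]
[108 112 108 105 255 255 255 255 255 255 255 255 255 255 255 255 255 255
 255 250 245 234 222 198 181 163 166 163 165 160]
axis y at x=.55 -0.04304984816703819 yaw 10.224600827716827
radius check 0.023720415196569977
ctr/gold -0.01 y 0.5 z 59.3 ang -178.0
ctr/gold -0.012 y 0.5 z 65.2 ang -176.8
needle -0.01 y 0.8 z 100.9 ang -1.8
needle -0.012 y 0.8 z 105.7 ang -1.5
idxtip -0.01 y -9.0 z 100.9 ang 18.5
idxtip -0.012 y -8.8 z 105.7 ang 15.4
rimL -0.01 y -31.6 z 90.5 ang 62.4
rimL -0.012 y -30.7 z 95.6 ang 54.9
rimR -0.01 y 32.5 z 90.4 ang -63.2
rimR -0.012 y 31.6 z 95.5 ang -55.8
```

```bash
python3 - <<'E'
from h import *
s=r.get_state();print(s['tool_pos'],s['contact_force'],s['moment'])
rows([.5505,-.0430,.225],np.radians(10.3))
E
```

```text
[0.51068931 0.07250718 0.27672577] [-0.70105582  0.4536291  -2.95991494] [ 0.0444162   0.05858393 -0.01939162]
sgn 1 shift [ 0.0181  0.0516 -0.1209] turn [-0.0003  0.001   0.0001] deg [-0.1  0.2  0. ] n 3.1816276520182414 0.026075112797281023
```

```bash
python3 -m handwheel '[[[0.006,0,-0.04,0,0,0],[0.012,0,-0.08,0,0.001,0],[0.018,0,-0.105,0,0.001,0],[0.018,0,-0.121,0,0.001,0],[0.018,0.01,-0.121,0,0.001,0],[0.018,0.03,-0.121,0,0.001,0],[0.018,0.045,-0.121,0,0.001,0],[0.018,0.0516,-0.121,0,0.001,0],[0.018,0.0516,-0.121,0,0.001,0],[0.018,0.0516,-0.121,0,0.001,0],[0.018,0.0516,-0.121,0,0.001,0],[0.018,0.0516,-0.121,0,0.001,0]]]'
python3 - <<'E'
from h import *
import pickle
s=r.get_state();K=get_calibration('wrist');im=snapshot('wrist')[:,:,::-1].copy();sc=snapshot('scene')[:,:,::-1]
cv2.imwrite('pics/w4.png',im);pickle.dump((K,s),open('w4.pkl','wb'));print(s['tool_pos'],s['contact_force'],s['moment'])
rows([.5505,-.0430,.2035],np.radians(10.3))
c=np.hstack([crop(im,190,90,390,290,2),crop(sc,255,150,355,250,4)]);cv2.imwrite('pics/w4v.png',c)
E
```

```text
clock: 6.15
tool_pos: [0.551, -0.0446, 0.226]
eef_rot: [-0.704, -0.063, 0.062, 0.704]
contact_force: [-0.4, 0.5, -2.2]
opening: 0.315
[ 0.55097062 -0.04464175  0.2260193 ] [-0.38640808  0.51498329 -2.17843872] [ 0.02305248  0.04193121 -0.0049371 ]
sgn 1 shift [0.     0.0224 0.002 ] turn [ 0.0001 -0.0009  0.0005] deg [ 0.  -0.2  0.1] n 0.5384978794309945 0.026806761481562868
```

View pics/w4v.png

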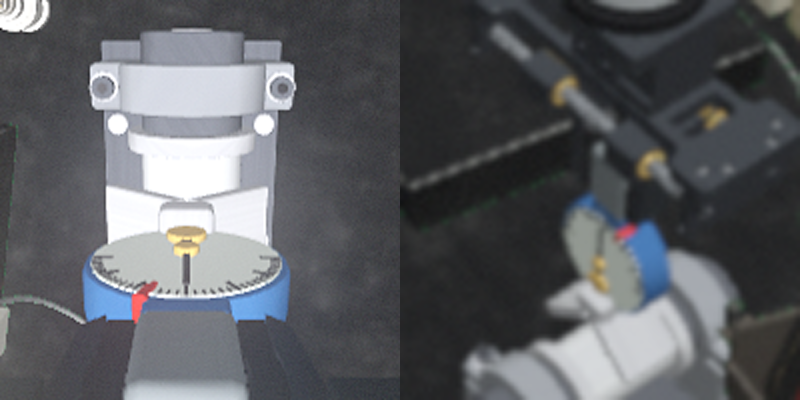

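```bash
python3 -m handwheel '[[[0,0.005,0.002,0,0,0],[0,0.01,0.002,0,0,0],[0,0.015,0.002,0,0,0],[0,0.019,0.002,0,0,0],[0,0.021,0.002,0,0,0],[0,0.021,0.002,0,0,0],[0,0.021,0.002,0,0,0],[0,0.021,0.002,0,0,0]]]'
python3 - <<'E'
from h import *
a=[r.get_state()]
for i in range(3): snapshot('wrist');a.append(r.get_state())
for s in a:print(np.round(s['tool_pos'],4),np.round(s['contact_force'],2),np.round(s['moment'],3))
E
```

```text
clock: 6.92
tool_pos: [0.5501, -0.0432, 0.2042]
eef_rot: [-0.704, -0.063, 0.062, 0.704]
contact_force: [-0.2, 1.4, -1.9]
opening: 0.319
[ 0.5501 -0.0432  0.2042] [-0.17  1.4  -1.9 ] [ 0.052 -0.028 -0.01 ]
[ 0.5502 -0.0432  0.2043] [ 0.1   0.71 -3.03] [ 0.073  0.016 -0.035]
[ 0.5501 -0.0432  0.2043] [ 0.15  0.47 -2.65] [ 0.052 -0.022  0.006]
[ 0.5501 -0.0432  0.2043] [-0.82  0.21 -2.33] [ 0.064  0.006 -0.053]
```

```bash
cat > f.py <<'E'
from h import *
a=[]
for i in range(6): snapshot('wrist');a.append(r.get_state())
m=lambda k:np.round(np.mean([s[k] for s in a],0),4)
Rt=R.from_quat(a[-1]['eef_rot']);print(a[-1]['clock'],m('tool_pos'),'F',m('contact_force'),'M',m('moment'),'Ftool',np.round(Rt.inv().apply(m('contact_force')),2),'lean/yaw',np.round(np.degrees(np.arcsin(-Rt.as_matrix()[:,1]@[-np.sin(.18),np.cos(.18),0])),2),np.round(np.degrees(np.arctan2(*Rt.as_matrix()[1::-1,0])),2))
E
python3 -m handwheel '[[[0,0.001,0,0,0,0],[0,0.002,0,0,0,0],[0,0.002,0,0,0,0],[0,0.002,0,0,0,0]]]';python3 f.py
python3 -m handwheel '[[[0,0.001,0,0,0,0],[0,0.001,0,0,0,0],[0,0.001,0,0,0,0]]]';python3 f.py
```

```text
clock: 7.4
tool_pos: [0.5499, -0.0432, 0.202]
eef_rot: [-0.704, -0.062, 0.062, 0.704]
contact_force: [0.6, -0.5, -3.0]
opening: 0.32
7.7 [ 0.55   -0.0432  0.2021] F [ 0.1576 -0.0898 -2.4064] M [ 0.0437  0.0094 -0.0103] Ftool [ 0.14  2.41 -0.12] lean/yaw -0.0 10.13
clock: 7.95
tool_pos: [0.55, -0.0431, 0.2011]
eef_rot: [-0.704, -0.063, 0.062, 0.704]
contact_force: [0.1, 0.3, -2.1]
opening: 0.313
8.25 [ 0.55   -0.0431  0.2011] F [ 0.1831  0.327  -2.4053] M [ 0.1599 -0.041  -0.0006] Ftool [0.24 2.41 0.29] lean/yaw -0.01 10.13
```

```bash
python3 -m handwheel '[[[0,0.001,0,0,0,0],[0,0.001,0,0,0,0],[0,0.001,0,0,0,0]]]';python3 f.py
```

```text
clock: 8.5
tool_pos: [0.5502, -0.0427, 0.2005]
eef_rot: [-0.704, -0.063, 0.062, 0.705]
contact_force: [-1.4, 1.1, 2.5]
opening: 0.316
8.8 [ 0.5502 -0.0428  0.2005] F [-0.8797  1.5839  4.4553] M [0.6728 0.2797 0.0418] Ftool [-0.58 -4.46  1.72] lean/yaw -0.02 10.14
```

```bash
python3 -m handwheel '[[[0,0,0.0006,0,0,0],[0,0,0.0006,0,0,0],[0,0,0.0006,0,0,0]]]';python3 f.py
python3 - <<'E'
from h import *
s=r.get_state();im=snapshot('wrist')[:,:,::-1].copy();cv2.imwrite('pics/w5.png',im)
cv2.imwrite('pics/w5v.png',crop(im,225,130,345,240,6))
E
```

```text
clock: 9.05
tool_pos: [0.5502, -0.0426, 0.2004]
eef_rot: [-0.704, -0.063, 0.062, 0.704]
contact_force: [-0.9, 1.7, 5.9]
opening: 0.317
9.35 [ 0.5502 -0.0426  0.2004] F [-0.9241  1.1749  5.4223] M [0.5608 0.2109 0.0231] Ftool [-0.7  -5.42  1.32] lean/yaw 0.0 10.13
```

View pics/w5v.png

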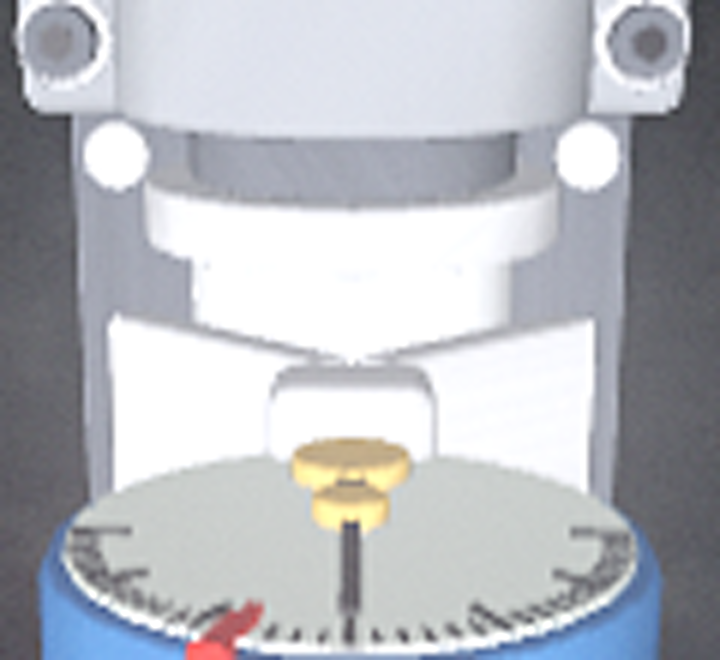

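```bash
python3 -m handwheel '[[[0,0,0.0027,-0.0056,0,0],[0,0.0001,0.0049,-0.0111,0,0],[0,0.0003,0.0093,-0.0222,0,0],[0,0.0007,0.0138,-0.0333,0,0],[0,0.0012,0.0182,-0.0444,0,0],[0,0.0019,0.0226,-0.0556,0,0],[0,0.0019,0.0226,-0.0556,0,0],[0,0.0019,0.0226,-0.0556,0,0]]]';python3 f.py
```

```text
clock: 10.07
tool_pos: [0.5464, -0.0198, 0.1985]
eef_rot: [0.763, 0.069, -0.057, -0.64]
contact_force: [-0.6, 2.5, 6.7]
opening: 0.311
10.3667 [ 0.5465 -0.0201  0.1985] F [-0.4423  2.8711  5.6028] M [0.6626 0.1686 0.0391] Ftool [ 0.08 -6.02  1.9 ] lean/yaw 9.9 10.11
```

```bash
python3 -m handwheel '[[[0,0,0.0026,-0.0056,0,0],[0,0.0001,0.0048,-0.0111,0,0],[0,0.0003,0.0092,-0.0222,0,0],[0,0.0007,0.0137,-0.0333,0,0],[0,0.0014,0.0192,-0.0472,0,0],[0,0.0014,0.0192,-0.0472,0,0],[0,0.0014,0.0192,-0.0472,0,0],[0,0.0014,0.0192,-0.0472,0,0],[0,0.0014,0.0192,-0.0472,0,0],[0,0.0014,0.0192,-0.0472,0,0],[0,0.0014,0.0192,-0.0472,0,0],[0,0.0014,0.0192,-0.0472,0,0]]]';python3 f.py
python3 -m handwheel '[[[0,0,0,0,0,0],[0,0,0,0,0,0],[0,0,0,0,0,0],[0,0,0,0,0,0],[0,0,0,0,0,0],[0,0,0,0,0,0]]]'
python3 - <<'E'
from h import *
import pickle
s=r.get_state();K=get_calibration('wrist');im=snapshot('wrist')[:,:,::-1].copy();cv2.imwrite('pics/w6.png',im);pickle.dump((K,s),open('w6.pkl','wb'))
a=crop(im,225,190,345,250,6)
cv2.imwrite('pics/w6v.png',crop(im,225,145,345,245,6))
E
```

```text
clock: 11.37
tool_pos: [0.5434, -0.0015, 0.1938]
eef_rot: [0.807, 0.072, -0.051, -0.583]
contact_force: [-0.9, 4.4, 5.7]
opening: 0.319
11.6667 [ 0.5434 -0.0015  0.1938] F [-0.9476  4.3894  6.2151] M [0.8445 0.1789 0.008 ] Ftool [-0.15 -7.31  2.31] lean/yaw 18.32 10.14
clock: 12.17
tool_pos: [0.5434, -0.0015, 0.1938]
eef_rot: [0.807, 0.072, -0.051, -0.583]
contact_force: [-0.5, 4.6, 6.5]
opening: 0.316
```

View pics/w6v.png

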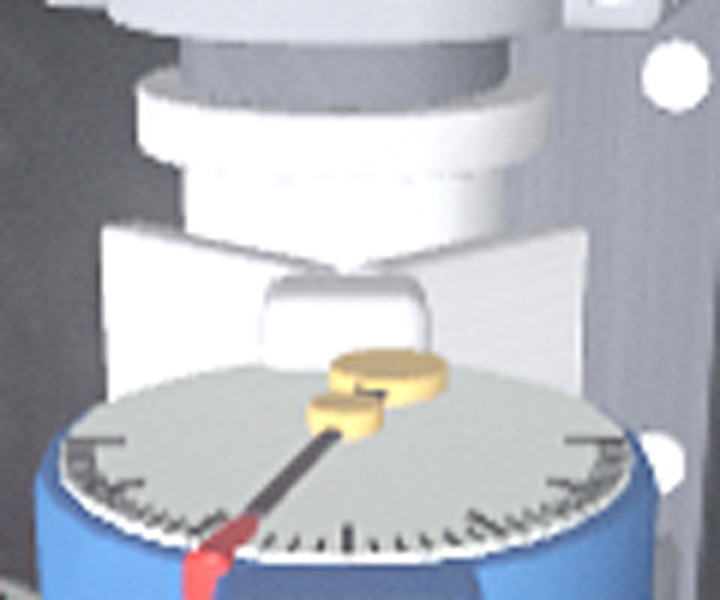

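```bash
python3 - <<'E'
from h import *
import pickle
K,s=pickle.load(open('w6.pkl','rb'))
Rt=R.from_quat(s['eef_rot']).as_matrix();gx,gy,gz=Rt[:,0],Rt[:,2],-Rt[:,1];O=s['tool_pos']-gz*.1227
px=lambda u,v:(225+u/6-.4,145+v/6-.4)
def dial(u,v,dx):
    o,d=ray('wrist',*px(u,v),K);t=((O+gx*dx-o)@gx)/(d@gx);q=o+t*d-O;return np.array([q@gy,q@gz-.074])*1e3
print('proj on zoom');
for nm,dx,a,rr in[('c',-.010,0,0),('0 rim',-.010,0,36),('90 rim',-.01,90,36),('-90',-.01,-90,36)]:
    P=O+gx*dx+gy*(-np.sin(np.radians(a))*rr/1e3)+gz*(.074+np.cos(np.radians(a))*rr/1e3)
    q=proj('wrist',P,K)[0];print(nm,((q+.4-[225,145])*6).round())
for dx in(-.010,-.012,-.014):
    n1,n2=dial(327,445,dx),dial(264,500,dx);d=n2-n1;i=dial(257,517,dx)
    print(dx,'needle pts',n1.round(1),n2.round(1),'dir',np.degrees(np.arctan2(-d[0],d[1])).round(1),'idx tip',i.round(1),'asin',np.degrees(np.arcsin(-(i[0]-dial(346,440,dx)[0])/30)).round(1), 'c',dial(345,440,dx).round(1),'0tick',dial(347,550,dx).round(1))
# lay tips for given angles at plane, zoom px
for dx in(-.010,-.012):
  for a in(16,18.3,20,22,24):
    P=O+gx*dx+gy*(-np.sin(np.radians(a))*.03)+gz*(.074+np.cos(np.radians(a))*.03);print(dx,a,((proj('wrist',P,K)[0]+.4-[225,145])*6).round())
E
```

```text
proj on zoom
c [346. 431.]
0 rim [347. 557.]
90 rim [ 36. 431.]
-90 [656. 431.]
-0.01 needle pts [-2.2  4.7] [-8.7 21.3] dir 21.2 idx tip [-9.2 25.9] asin 17.7 c [-0.2  3. ] 0tick [ 0.  34.3]
-0.012 needle pts [-2.2 10.1] [-8.4 26.2] dir 21.2 idx tip [-8.9 30.7] asin 17.2 c [-0.2  8.5] 0tick [-0.  38.8]
-0.014 needle pts [-2.1 15.5] [-8.2 31.2] dir 21.2 idx tip [-8.7 35.5] asin 16.7 c [-0.2 13.9] 0tick [-0.  43.4]
-0.01 16 [265. 528.]
-0.01 18.3 [254. 527.]
-0.01 20 [245. 526.]
-0.01 22 [236. 524.]
-0.01 24 [227. 523.]
-0.012 16 [265. 510.]
-0.012 18.3 [253. 508.]
-0.012 20 [245. 507.]
-0.012 22 [236. 506.]
-0.012 24 [226. 504.]
```

```bash
python3 - <<'E'
from h import *
import pickle
K,s=pickle.load(open('w6.pkl','rb'));im=cv2.imread('pics/w6.png').astype(float)
Rt=R.from_quat(s['eef_rot']).as_matrix();gx,gy,gz=Rt[:,0],Rt[:,2],-Rt[:,1];O=s['tool_pos']-gz*.1227
def dial(u,v,dx):
    o,d=ray('wrist',u,v,K);t=((O+gx*dx-o)@gx)/(d@gx);q=o+t*d-O;return np.array([q@gy,q@gz-.074])*1e3
g=im.sum(2)/3;P=[]
for v in range(218,231):
    row=g[v,255:290];w=np.clip(185-row,0,None);i=w.argmax();sl=slice(max(0,i-4),i+5);P.append((255+(np.arange(35)[sl]*w[sl]).sum()/w[sl].sum(),v,row.min()))
print(np.round(P,1).tolist())
for dx in(-.011,-.012,-.013):
    D=np.array([dial(u,v,dx) for u,v,m in P if m<130 and v<=228]);k=np.polyfit(D[:,1],D[:,0],1);print(dx,'ang',np.degrees(np.arctan(-k[0])),'y at ctr',np.polyval(k,0),'zrange',D[[0,-1],1],'y at r30',np.polyval(k,28.5))
b=im.astype(int);red=(b[:,:,2]-b[:,:,1]);
for v in range(226,244): print(v,red[v,258:272].tolist(),g[v,258:272].astype(int).tolist())
big=cv2.resize(cv2.imread('pics/w6.png')[210:246,250:298],None,fx=16,fy=16,interpolation=cv2.INTER_NEAREST);cv2.imwrite('pics/w6z.png',big)
E
```

```text
[[278.6, 218.0, 103.7], [277.5, 219.0, 103.7], [276.5, 220.0, 104.3], [275.6, 221.0, 104.7], [274.7, 222.0, 106.0], [273.7, 223.0, 100.0], [272.7, 224.0, 101.7], [271.7, 225.0, 102.3], [270.7, 226.0, 102.7], [269.8, 227.0, 99.0], [268.9, 228.0, 98.0], [267.9, 229.0, 97.3], [266.6, 230.0, 117.3]]
-0.011 ang 17.87146083400357 y at ctr -0.7161655718142256 zrange [ 5.87632088 23.86348281] y at r30 -9.905740389552657
-0.012 ang 17.87146083400359 y at ctr 0.19410699476294874 zrange [ 8.60105815 26.32977771] y at r30 -8.99546782297549
-0.013 ang 17.87146083400359 y at ctr 1.1043795613401026 zrange [11.32579542 28.79607262] y at r30 -8.085195256398338
226 [-4, -3, -3, -4, -4, -4, -4, -4, -4, -4, -5, 4, 4, 5] [202, 201, 201, 202, 201, 202, 202, 204, 202, 208, 190, 117, 103, 102]
227 [-3, -3, -3, -4, -2, -5, -4, -4, -3, -2, 2, 5, 5, 6] [202, 202, 202, 202, 202, 201, 203, 204, 207, 188, 115, 100, 100, 99]
228 [-4, -3, -5, -5, -2, -4, -4, -5, -4, 4, 4, 5, 4, 0] [202, 202, 204, 202, 202, 203, 202, 205, 188, 112, 98, 100, 98, 137]
229 [-2, -3, -3, -3, -4, -3, -5, -6, 2, 5, 3, 4, 0, -3] [202, 203, 
[... 1263 characters left out ...]
140, 51, -24, -21, -21, -20, -23, -22, -21, -24] [166, 167, 164, 166, 165, 128, 131, 132, 128, 125, 126, 124, 122, 121]
240 [137, 134, 129, 129, 79, -19, -20, -19, -17, -16, -17, -16, -17, -18] [163, 165, 168, 175, 162, 125, 124, 125, 123, 120, 126, 124, 124, 123]
241 [134, 137, 131, 27, -33, -24, -17, -15, -16, -19, -17, -17, -16, -18] [166, 163, 168, 154, 129, 124, 125, 123, 126, 124, 123, 125, 124, 129]
242 [138, 136, 130, -25, -29, -20, -20, -17, -19, -16, -16, -19, -19, -16] [163, 163, 173, 140, 129, 126, 125, 127, 128, 124, 127, 129, 127, 124]
243 [141, 139, 85, -30, -26, -17, -17, -19, -19, -23, -18, -20, -18, -18] [161, 161, 169, 141, 131, 126, 125, 126, 127, 127, 126, 129, 127, 127]
```

View pics/w6z.png

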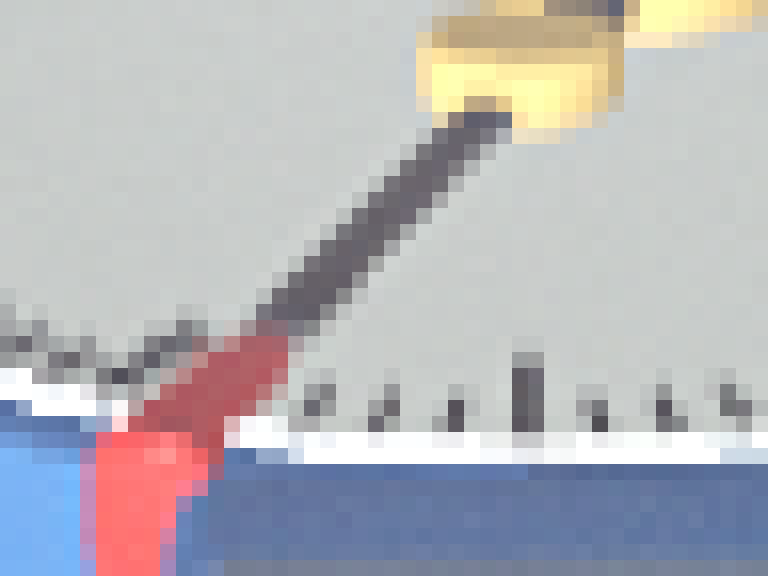

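```bash
python3 - <<'E'
from h import *
I={k:cv2.cvtColor(cv2.imread(f'pics/{k}.png'),cv2.COLOR_BGR2GRAY) for k in('w4','w5','w6')}
# dial rim / left & right dial edges & feet edges: vertical-edge positions along row
def edges(g,v,u0,u1):
    row=cv2.GaussianBlur(g,(1,5),0)[v].astype(float)[u0:u1];d=np.diff(row);out=[]
    for i in np.argsort(-abs(d))[:8]: out.append((round(u0+i+.5,1),int(d[i])))
    return sorted(out)
def xc(a,b,box,m=6):
    u0,v0,u1,v1=box;T=a[v0:v1,u0:u1];S=b[v0-m:v1+m,u0-m:u1+m];rs=cv2.matchTemplate(S,T,cv2.TM_CCOEFF_NORMED)
    _,mx,_,(x,y)=cv2.minMaxLoc(rs)
    sx=0
    if 0<x<2*m: l,c,rr=rs[y,x-1],rs[y,x],rs[y,x+1];sx=(l-rr)/(2*(l-2*c+rr))
    sy=0
    if 0<y<2*m: l,c,rr=rs[y-1,x],rs[y,x],rs[y+1,x];sy=(l-rr)/(2*(l-2*c+rr))
    return round(float(x-m+sx),2),round(float(y-m+sy),2),round(mx,3)
for k in('w5','w6'):
    print(k,'dial ticks R',xc(I['w4'],I[k],(300,212,332,236)),'left',xc(I['w4'],I[k],(232,212,256,232)),'grip lower',xc(I['w4'],I[k],(255,236,315,285)),'boss',xc(I['w4'],I[k],(266,188,300,206)))
for k,off in(('w5',130),('w6',145)):
    for vz in (400,350) if k=='w5' else(330,280): print(k,'feet row',vz,edges(I[k],off+vz//6,236,330))
    print(k,'collar',edges(I[k],off+(225 if k=='w5' else 115)//6,240,325),'journal',edges(I[k],off+(290 if k=='w5' else 200)//6,250,320))
E
```

```text
w5 dial ticks R (0.17, 0.0, 0.97) left (0.15, -0.12, 0.964) grip lower (0.08, 0.03, 0.992) boss (0.25, 0.0, 0.976)
w6 dial ticks R (-0.75, -0.44, 0.815) left (-0.47, 0.07, 0.93) grip lower (-0.17, -0.19, 0.942) boss (-0.48, -0.06, 0.767)
w5 feet row 400 [(np.float64(238.5), 78), (np.float64(243.5), 84), (np.float64(269.5), -26), (np.float64(270.5), 24), (np.float64(295.5), -24), (np.float64(297.5), 37), (np.float64(323.5), -65), (np.float64(327.5), -73)]
w5 feet row 350 [(np.float64(238.5), 60), (np.float64(242.5), 68), (np.float64(243.5), 28), (np.float64(277.5), 20), (np.float64(290.5), -13), (np.float64(323.5), -99), (np.float64(327.5), -46), (np.float64(328.5), -22)]
w5 collar [(np.float64(248.5), 34), (np.float64(249.5), 35), (np.float64(252.5), 9), (np.float64(313.5), -9), (np.float64(314.5), -11), (np.float64(315.5), -11), (np.float64(316.5), -9), (np.float64(317.5), -26)] journal [(np.float64(256.5), 78), (np.float64(258.5), 6), (np.float64(304.5), -6), (np.float64(305.5), -6), (np.float64(306.5), -8), (np.float64(307.5), -14), (np.float64(308.5), -13), (np.float64(309.5), -3
[... 168 characters left out ...]
 36), (np.float64(320.5), 13), (np.float64(321.5), -83)]
w6 feet row 280 [(np.float64(240.5), -10), (np.float64(241.5), 160), (np.float64(269.5), -24), (np.float64(271.5), -22), (np.float64(280.5), 9), (np.float64(294.5), 25), (np.float64(321.5), -33), (np.float64(322.5), -31)]
w6 collar [(np.float64(246.5), 11), (np.float64(247.5), 145), (np.float64(257.5), -7), (np.float64(267.5), -7), (np.float64(272.5), -8), (np.float64(295.5), 6), (np.float64(306.5), -6), (np.float64(315.5), -11)] journal [(np.float64(253.5), -8), (np.float64(254.5), 60), (np.float64(255.5), 83), (np.float64(300.5), -9), (np.float64(301.5), -9), (np.float64(306.5), -9), (np.float64(307.5), -8), (np.float64(308.5), -11)]
```

```bash
python3 -m handwheel '[[[0,0,0.0005,0,0,0],[0,0,0.0005,0,0,0],[0,0,0.0005,0,0,0]]]' >/dev/null;python3 f.py
```

```text
12.7667 [ 0.5434 -0.0014  0.1937] F [-0.3092  4.0568  6.7457] M [0.6978 0.1455 0.0331] Ftool [ 0.42 -7.68  1.72] lean/yaw 18.36 10.12
```

```bash
python3 -m handwheel '[[[0,0,0,0,0,0],[0,0,0,0,0,0],[0,0,0,0,0,0],[0,0,0,0,0,0],[0,0,0,0,0,0],[0,0,0,0,0,0],[0,0,0,0,0,0],[0,0,0,0,0,0],[0,0,0,0,0,0],[0,0,0,0,0,0]]]'
python3 - <<'E'
from h import *
from plant import job
for t in range(2):
    im=snapshot('wrist')[:,:,::-1].astype(int);g=im.mean(2);N=[];I=[]
    for v in range(218,229):
        w=np.clip(185-g[v,255:290],0,None);i=w.argmax();sl=slice(max(0,i-4),i+5);N.append((v,255+(np.arange(35)[sl]*w[sl]).sum()/w[sl].sum()))
    for v in range(232,236):
        w=np.clip(im[v,250:280,2]-im[v,250:280,1],0,None)*(im[v,250:280,2]-im[v,250:280,1]>30);I.append((v,250+(w*np.arange(30)).sum()/w.sum()))
    N=np.array(N);I=np.array(I);k=np.polyfit(N[:,0],N[:,1],1);print(k[0],'index centre minus needle line px',np.round(I[:,1]-np.polyval(k,I[:,0]),2))
s=r.get_state();print(s['clock'],np.round(s['tool_pos'],4),np.round(s['contact_force'],2),s['opening'],np.abs(s['qd']).max())
print(job.finish_job())
E
```

```text
clock: 13.6
tool_pos: [0.5434, -0.0014, 0.1938]
eef_rot: [0.808, 0.072, -0.051, -0.583]
contact_force: [0.2, 2.5, 5.9]
opening: 0.316
-0.9801425830372997 index centre minus needle line px [0.14 0.41 0.43 0.3 ]
-0.9842734284318071 index centre minus needle line px [0.2  0.45 0.45 0.38]
13.7 [ 0.5434 -0.0014  0.1937] [-0.59  3.09  7.77] 0.3132505675615182 0.0010944741001873437
the job is handed in; nothing more can be done
None
```

I gripped the gauge, set it upright astride the journal, rocked it left to about 18 degrees and handed the job in at 13.7 s, still holding it there. No verdict came back. I viewed 9 pictures.

**Upright:** with the gauge seated and the pointer at zero, the journal's push was about 7–8 N, and the height matched both legs bearing. I held that for over 0.3 s.

**Final state:**
- **Pointer on index:** the needle's line and the centre of the red index agreed within about 0.5 pixel, which is roughly half a degree if both lie at the same depth. The worst case I allowed for was about 1.5 degrees, and the limit is 3.
- **Lean:** the arm read 18.4 degrees. The needle measured 17.9 just before a last 0.5 mm nudge.
- **Press:** the push along the gauge was about 10 N. A 0.5 mm sideways nudge moved the tool only 0.1 mm, so both legs are bearing.
- **At rest:** the arm's joints were still and the grip was unchanged.

**Checks that disagreed:**
- The fork position worked out from the tool shifted about 1.4 mm between upright and leaning. In the wrist pictures the legs and journal shifted together, so I took this as the gauge turning about half a degree in the grip, with the fork still centred.
- A small sideways force of about 1 N remained.
- I did not re-check the bystanders at the end, but nothing came near them.

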